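# Lean the recipe tablet back to a readable angle

### The job

The wide recipe tablet stands too straight to read. Lean it back on its stiff hinge until it is 30 degrees back from upright, top away from you, and let go so that it stays there by itself. Leave the narrow phone on the similar stand beside it as it is.

Things in the scene. Friction and masses are not known exactly. Their poses are not given: they have to be found in the camera images.
- tablet (a joint): Lean of the wide tablet (rad): 0 = upright, positive = top leaning back, away from the robot; 30 degrees = 0.524. Stops at -0.5 and 1.15. Starts between a little tipped towards the robot and a little leaned back. The friction hinge is stiff (about 0.5 N m: about 5 N near the top edge), has no spring and stays where it is left.
- tablet_hinge (a point): Middle of the tablet's hinge axis, at its lower edge, 35 mm above the worktop. Turns with the tablet: x out of its back, y along the hinge and its width, z up the slab. Dark slab with a grey screen, brown picture and pale bars: 190 mm wide, 115 mm tall (z 0 to 115 mm); screen, on the robot's side, at x = -6 mm, back at x = +3 mm (+6 in the middle, low down).
- phone_top (a point): Middle of the top edge of the phone, which looks like the tablet but narrow: 70 mm wide, 130 mm tall, 9 mm thick, on the same kind of hinge, 130 mm below this point along the slab. Axes as for the tablet's hinge. It stands to the left or right of the tablet and is to be left as it is.
- tablet_stand: The tablet's flat aluminium foot, 130 mm deep (x), 150 mm wide (y), 14 mm high, fixed to the worktop. Origin: centre of its underside; x points away from the robot, square to the hinge, y along the hinge, z up. The hinge axis is at x = +15 mm, z = 35 mm.

How it is judged:
By the outcome, as a careful person would: the job done as asked, in the order asked, and still so for the second after the job is handed in, with the robot touching nothing.
It also fails if it takes over 32 s, if anything falls off the work surface, if the arm or the gripper's body presses on something with over 40 N, if the wrist force passes 120 N, or if a joint passes its speed limit or range.

### The arm

A 6-joint arm with a two-finger parallel gripper is mounted at the origin on a cart in front of the work surface, level with it; the furniture and walls round the work are solid. World frame = base frame: x ahead of the robot, y to its left, z up, the work surface at z = 0. Lengths are in m, angles in rad, forces in N, time in s.
With the tool pointing down it reaches from about 0.325 to 0.775 m from the base axis. Payload 9.3 kg.
Tool frame: the origin (TCP) lies midway between the tips of the shut fingers; the grasp point (between the pads) lies 19 mm behind it; z points along the fingers, y is the line along which they close (so a half turn about z gives the same grasp; the last joint's range is limited). The gripper opens to 85 mm and grips with 20 to 120 N. Pads are 22 mm wide; open, the fingers measure 114 mm over their backs; the gripper's body (76 mm by 85 mm) begins 54 mm behind the grasp point. The pads swing forward as they close: fully open they stand 13 mm farther back than shut.
Start: joints at [-1.398, 0.259, 0.021, 1.334, 0, 1.418], TCP at [0.176, -0.521, 0.21] pointing down, gripper open.
Joint ranges: [-3.04, 3.04], [-0.91, 1.82], [-1.04, 1.36], [-1.92, 1.95], [-1.52, 1.45], [-3.14, 3.14]. Speed limits (rad/s): [2.22, 2.22, 2.79, 3.14, 3.14, 3.14].

### API

Orientations are given as [roll, pitch, yaw] about the fixed x, y, z axes, in that order (R = Rz(yaw) Ry(pitch) Rx(roll)).
In Python, from station import * gives the robot as it stands.
- The arm moves only by the tool play_rows, never from a script. Its argument "rows" is a list of rows, each a list of 3 entries, a list of its own where there are three numbers: the turn, a rotation vector about the tool's x, y, z in rad, then the shift along the tool's x, y, z in cm, then the finger opening in cm, from 0 to 8.54. In form: [[[wx, wy, wz], [tx, ty, tz], gripper], ...]. A call has 1 to 20 rows; each row is the pose to reach, as a shift and turn from the pose commanded when the call began, along the tool's axes at that moment; what a row does not reach only later rows make up. A row lasts 1/12 s, in which the tool goes at most 41.7 mm and 7.16 degrees, less where a joint would pass 70% of its speed; a pose out of reach is approached as far as the arm can. A call with a gripper value outside its range is refused whole. The fingers move at their own pace and stop on an object; "newtons" is the grip in N (left out, the last holds). Time passes only in rows, so rows that repeat a pose let the fingers close. It gives the time, the measured TCP pose, the force, the opening and the grip force at its end, in the units of the state.
- observe(): the state, without advancing time (a new reading comes with each control period).
- snapshot(name): name is "scene" or "top" or "wrist"; returns a dict with "color" (480x640x3 uint8, red, green, blue), "range_z" (480x640 float32, m along the optical axis (not along the pixel's ray), 0 where there is no reading), "fovy" (degrees; the focal length in pixels is half the picture's height over the tangent of half this angle, whatever the lens; pixels are square), "cx", "cy" (the principal point, pixels), "k1" (the pictures are not rectified: a ray, as slopes to the right and down, at radius r is drawn at 1 + k1 r^2 times it, then the intrinsics apply), "eye" and "orientation" of the camera in the world; the wrist camera has in their place "T_tool_cam" (4x4, takes a point from camera to tool coordinates, whose origin is the TCP and whose axes are the flange's). Camera axes: x right, y down, z forward; pixel columns grow to the right and rows downward; lengths in m; the calibration is good to about 2 mm. A picture is of the moment at which its call begins: read the wrist's pose just before it.
- hand_in(): hands the job in; it is judged then, once.
The state is a dict: "time": time; "q": joint angles; "joint_vel": joint speeds; "tau": joint torques, N m; "tool_pos": TCP position; "eef_rot": TCP orientation; "force": force on the tool from outside, world axes, zero at the start; "moment": the same for the moment, N m; "opening": finger opening in m; "grasp_force": force on a finger pad.
Only numpy, scipy, OpenCV 4.12 (cv2) and the standard library are available. Lean on these libraries where they do the work, as an engineer would, in place of code of your own. Each camera call takes 0.05 s, during which the arm holds its last target. There are 200 camera calls.

## Working session

There is one attempt and no reset: what is moved stays moved. The work goes in short steps, Python scripts to look and compute and a tool call to move; the robot and the scene stay as the last step left them, time stands still between calls to the robot, and variables do not carry over. Pictures are saved under pics/ and viewed, at most 10 in all, crops included, and the job is handed in when it is done.

Besides the shell and the picture viewer there is one more tool, called by a JSON object that holds its "name" and its "arguments". play_rows: Moves the arm, as the interface text tells. Its arguments: {"type":"object","properties":{"rows":{"type":"array"},"newtons":{"type":"number"}},"required":["rows"]}

```bash
mkdir -p pics; cat > h.py <<'E'
from station import *
import numpy as np, cv2
from scipy.spatial.transform import Rotation as R
def cam(s):
    f=240/np.tan(np.radians(s["fovy"])/2); return f
def cloud(s):
    f=cam(s); v,u=np.mgrid[0:480,0:640].astype(float)
    K=np.array([[f,0,s["cx"]],[0,f,s["cy"]],[0,0,1]])
    p=cv2.undistortPoints(np.stack([u.ravel(),v.ravel()],1)[:,None],K,np.array([s["k1"],0,0,0,0.])).reshape(480,640,2)
    z=s["range_z"]; P=np.dstack([p[...,0]*z,p[...,1]*z,z])
    if "eye" in s:
        o=np.array(s["orientation"]); M=R.from_euler('xyz',o).as_matrix() if o.shape==(3,) else o
        return P@M.T+np.array(s["eye"])
    st=s["st"]; T=np.array(s["T_tool_cam"]); P=P@T[:3,:3].T+T[:3,3]
    return P@R.from_euler('xyz',st["eef_rot"]).as_matrix().T+np.array(st["tool_pos"])
def save(s,n): cv2.imwrite("pics/"+n+".png",s["color"][...,::-1])
E
python3 - <<'E'
from h import *
print(observe())
for n in("scene","top"):
    s=snapshot(n); save(s,n+"0"); print(n,s["fovy"],s["cx"],s["cy"],s["k1"],s["eye"],s["orientation"])
    np.save(n+"0.npy",cloud(s))
E
```

```text
{'time': 0.0, 'q': array([-1.39759917e+00,  2.59207098e-01,  2.07517932e-02,  1.33372235e+00,
        4.80980706e-05,  1.41817340e+00]), 'joint_vel': array([ 8.94646056e-04,  1.04767941e-03, -8.12384671e-04, -4.86588477e-06,
       -1.66858920e-03, -1.87269330e-03]), 'tau': array([ 6.54396695e-05, -5.55640054e+01,  3.44526172e+01,  1.36406874e-02,
       -1.08356637e-04,  5.00098395e-06]), 'tool_pos': array([ 0.17598971, -0.52074601,  0.20905418]), 'eef_rot': array([-3.14023469e+00, -2.57543787e-04,  3.25819876e-01]), 'force': array([0.06932059, 0.01297122, 0.32042016]), 'moment': array([0.00759828, 0.00938683, 0.01360894]), 'grasp_force': 0.0, 'opening': 0.0856284612433863}
scene 55.4960224552691 324.7764781563267 244.23996171797134 -0.031061573399905066 [0.00387242 0.4094789  0.66215702] [-2.28113628  0.00511909 -2.32217923]
top 57.85216466408998 318.62746537241827 239.68740592470985 -0.04463568247246236 [0.36754648 0.01815774 1.02643994] [-2.99555148 -0.0411194  -1.55574037]
```

View pics/scene0.png

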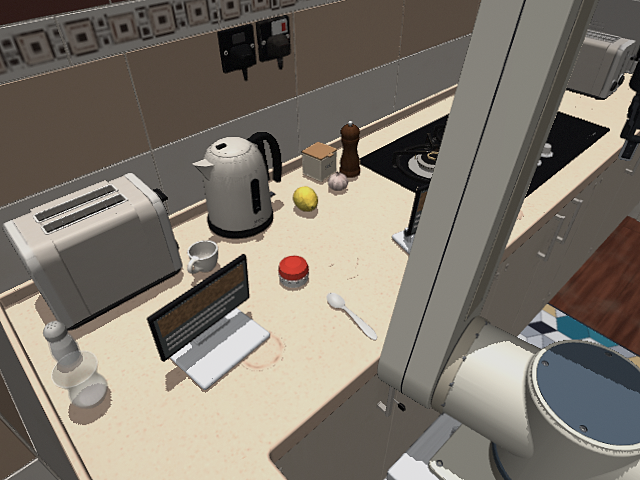

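View pics/top0.png

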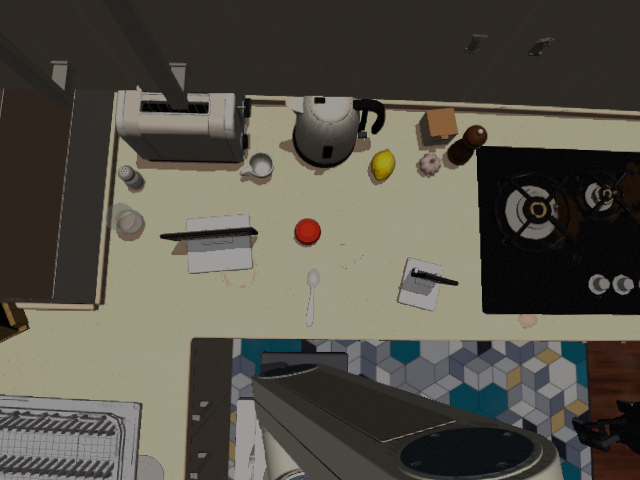

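The wide tablet is at the left: scene (148–250, 257–355), top (162–257, 228–240). The phone is at the right, near top (435, 278). I'll fit planes to the tablet's points next.

```bash
cat > m.py <<'E'
from h import *
def measure(P,C,poly,verbose=1):
    m=np.zeros((480,640),np.uint8); cv2.fillPoly(m,[np.array(poly,np.int32)],1)
    m=(m>0)&np.isfinite(P[...,2])&(P[...,2]>0.045)&(P[...,2]<0.2)
    X=P[m]
    for _ in range(6):
        c=np.median(X,0) if _==0 else X.mean(0); n=np.linalg.svd(X-X.mean(0),full_matrices=False)[2][2]; n=n*np.sign(n[0])
        d=(X-X.mean(0))@n; X=X[abs(d)<max(.003,2*d.std())]
    lean=np.degrees(np.arctan2(-n[2],np.hypot(n[0],n[1])))
    yaw=np.degrees(np.arctan2(n[1],n[0]))
    print("N",len(X),"c",X.mean(0).round(4),"n",n.round(3),"lean",lean.round(2),"yaw",yaw.round(2),"rms",d.std())
    h=np.array([-np.sin(np.radians(yaw)),np.cos(np.radians(yaw)),0])
    a=X@h; print("along h",np.percentile(a,[.5,99.5]).round(4),"z",np.percentile(X[:,2],[.5,99.5]).round(4))
    return X,n
if __name__=="__main__":
    P=np.load("scene0.npy")
    X,n=measure(P,0,[(143,315),(247,250),(254,297),(160,362)])
    T=np.load("top0.npy")
    m=(T[...,2]>.12)&(T[...,2]<.19); 
    for nm,sl in(("tablet",np.s_[215:250,155:265]),("phone",np.s_[262:292,402:465])):
        Y=T[sl][m[sl]]; hi=Y[Y[:,2]>Y[:,2].max()-.012]
        print(nm,len(Y),Y.min(0).round(3),Y.max(0).round(3),"top mean",hi.mean(0).round(3))
    S=T[215:275,185:255].reshape(-1,3); S=S[(S[:,2]>.009)&(S[:,2]<.02)]
    r=cv2.minAreaRect((S[:,:2]*1000).astype(np.float32)); print("stand",len(S),S[:,2].mean(),r)
    for nm,sl in(("toaster",np.s_[85:170,115:250]),("mug",np.s_[150:185,240:275]),("jar",np.s_[200:240,105:148]),("shaker",np.s_[160:192,115:145]),("red",np.s_[215:247,292:325]),("kettle",np.s_[90:170,285:385])):
        Y=T[sl].reshape(-1,3); Y=Y[(Y[:,2]>.02)&(Y[:,2]<.4)]; print(nm,Y.min(0).round(3),Y.max(0).round(3))
E
python3 m.py
```

```text
N 4274 c [0.5063 0.221  0.1016] n [0.991 0.1   0.089] lean -5.11 yaw 5.79 rms 0.0010373608286698831
along h [0.0685 0.2548] z [0.0458 0.1495]
tablet 537 [0.495 0.12  0.12 ] [0.521 0.307 0.153] top mean [0.508 0.213 0.148]
phone 212 [ 0.409 -0.296  0.121] [ 0.434 -0.231  0.169] top mean [ 0.42  -0.263  0.164]
stand 2719 0.014006302332919409 ((505.0760192871094, 212.95162963867188), (130.35531616210938, 149.14471435546875), 6.117661476135254)
toaster [0.655 0.136 0.02 ] [0.874 0.483 0.195]
mug [0.658 0.089 0.02 ] [0.723 0.169 0.081]
jar [0.507 0.386 0.02 ] [0.599 0.48  0.086]
shaker [0.628 0.396 0.02 ] [0.667 0.433 0.092]
red [ 0.504 -0.024  0.02 ] [0.566 0.037 0.052]
kettle [ 0.681 -0.178  0.02 ] [0.874 0.067 0.207]
```

{"name": "play_rows", "arguments": {"rows": [[[0, 0, -0.1], [3, -3.4, -4.1], 0], [[0, 0, -0.3], [15, -17, -4.1], 0], [[0, 0, -0.5], [30.9, -34, -4.1], 0], [[0, 0, -0.5], [30.9, -34, -4.1], 0], [[0, 0, -0.6], [30.9, -34, -4.1], 0], [[0, 0, -0.6], [30.9, -34, -4.1], 0], [[0, 0, -0.7], [30.9, -34, -4.1], 0], [[0, 0, -0.7], [30.9, -34, -4.1], 0], [[0, 0, -0.8], [30.9, -34, -4.1], 0], [[0, 0, -0.9], [30.9, -34, -4.1], 0], [[0, 0, -1], [30.9, -34, -4.1], 0], [[0, 0, -1.1], [30.9, -34, -4.1], 0], [[0, 0, -1.2], [48.8, -60.3, -4.1], 0], [[0, 0, -1.35], [48.8, -60.3, -4.1], 0], [[0, 0, -1.35], [48.8, -60.3, -4.1], 0], [[0, 0, -1.35], [48.8, -60.3, -4.1], 0], [[0, 0, -1.35], [48.8, -60.3, -4.1], 0], [[0, 0, -1.35], [48.8, -60.3, -4.1], 0], [[0, 0, -1.35], [48.8, -60.3, -4.1], 0], [[0, 0, -1.35], [48.8, -60.3, -4.1], 0]]}}

```text
time: 1.77
tool_pos: [0.4455, 0.2098, 0.2502]
eef_rot: [-3.141, -0.0, 1.678]
force: [-0.1, -0.2, -0.9]
opening: 0.0
grasp_force: 0.0
```

{"name": "play_rows", "arguments": {"rows": [[[0, 0, 0], [0, 0, 4], 0], [[0, 0, 0], [0, 0, 8], 0], [[0, 0, 0], [0, 0, 12], 0], [[0, 0, 0], [0, 0, 13.5], 0], [[0, 0, 0], [0, 0, 13.5], 0], [[0, 0, 0], [0, 1.5, 13.5], 0], [[0, 0, 0], [0, 3, 13.5], 0], [[0, 0, 0], [0, 3.8, 13.5], 0], [[0, 0, 0], [0, 4.4, 13.5], 0], [[0, 0, 0], [0, 5, 13.5], 0], [[0, 0, 0], [0, 5.5, 13.5], 0], [[0, 0, 0], [0, 6, 13.5], 0], [[0, 0, 0], [0, 6.5, 13.5], 0], [[0, 0, 0], [0, 7, 13.5], 0], [[0, 0, 0], [0, 7.5, 13.5], 0], [[0, 0, 0], [0, 8, 13.5], 0], [[0, 0, 0], [0, 8, 13.5], 0], [[0, 0, 0], [0, 8, 13.5], 0]]}}

```text
time: 3.27
tool_pos: [0.5256, 0.2148, 0.1154]
eef_rot: [3.141, 0.0, 1.676]
force: [-0.2, -0.5, 0.8]
opening: 0.0002
grasp_force: 0.0
```

```bash
python3 - <<'E'
from h import *
for n in("scene",):
    s=snapshot(n); save(s,n+"1"); np.save(n+"1.npy",cloud(s))
E
```

```text
(no output)
```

View pics/scene1.png

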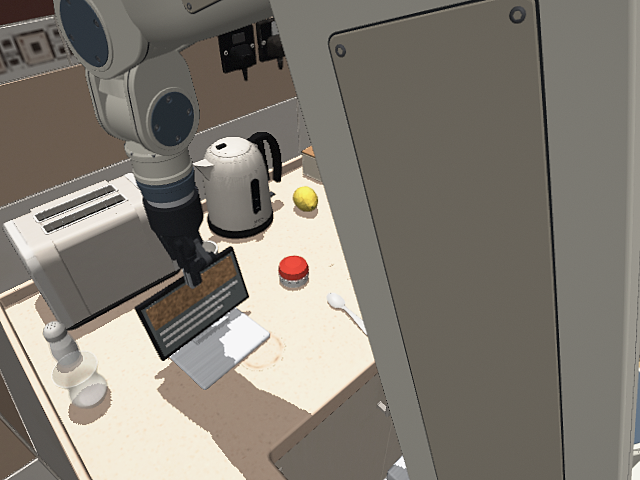

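The tablet, corners about (137,303), (235,248), (249,297), (163,357), has leaned back, with the finger at (195,275). Next I measure it.

```bash
cat > m2.py <<'E'
from m import *
import sys
# lower/side parts of the screen, clear of the finger
def two(P,polys):
    m=np.zeros((480,640),np.uint8)
    for p in polys: cv2.fillPoly(m,[np.array(p,np.int32)],1)
    Q=np.full_like(P,np.nan); Q[m>0]=P[m>0]
    measure(Q,0,[(0,0),(639,0),(639,479),(0,479)])
P=np.load("scene1.npy")
two(P,[[(143,307),(175,290),(180,340),(165,352)],[(205,278),(232,256),(246,294),(215,315)],[(178,300),(206,290),(215,315),(178,338)]])
E
python3 m2.py
```

```text
N 3871 c [0.525  0.2209 0.0919] n [ 0.972  0.1   -0.215] lean 12.41 yaw 5.88 rms 0.0011162393790058428
along h [0.0713 0.2439] z [0.0492 0.1409]
```

{"name": "play_rows", "arguments": {"rows": [[[0, 0, 0], [0, 0.5, 0], 0], [[0, 0, 0], [0, 1, 0], 0], [[0, 0, 0], [0, 1.5, 0], 0], [[0, 0, 0], [0, 2, 0], 0], [[0, 0, 0], [0, 2.3, 0], 0], [[0, 0, 0], [0, 2.6, 0], 0], [[0, 0, 0], [0, 2.6, 0], 0], [[0, 0, 0], [0, 2.6, 0], 0]]}}

```text
time: 3.98
tool_pos: [0.5515, 0.2176, 0.1158]
eef_rot: [3.14, -0.0, 1.676]
force: [0.4, -0.0, 0.1]
opening: -0.0001
grasp_force: 0.1
```

```bash
python3 - <<'E'
from h import *
s=snapshot("scene"); save(s,"scene2"); np.save("scene2.npy",cloud(s))
E
```

```text
(no output)
```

View pics/scene2.png

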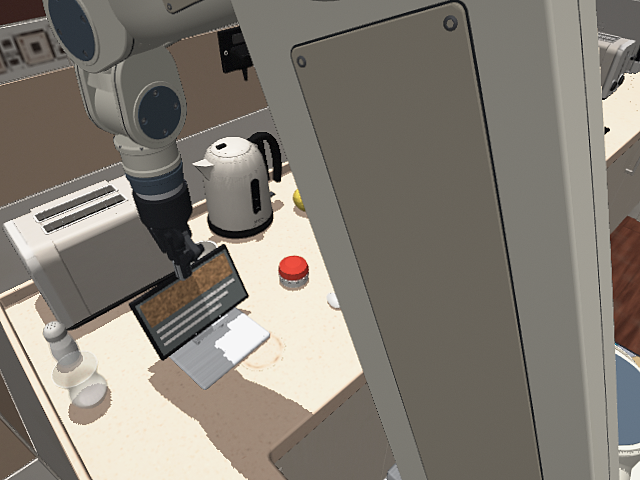

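Tablet corners are now (133,299), (229,246), (249,297) and (163,358), with the fingertip at (183,273).

```bash
cat > m3.py <<'E'
import sys
from m import *
P=np.load(sys.argv[1]); m=np.zeros((480,640),np.uint8)
for p in [[(140,303),(165,290),(175,345),(165,350)],[(200,268),(227,253),(245,293),(215,312)],[(165,298),(205,284),(215,312),(172,342)]]: cv2.fillPoly(m,[np.array(p,np.int32)],1)
Q=np.full_like(P,np.nan); Q[m>0]=P[m>0]
X,n=measure(Q,0,[(0,0),(639,0),(639,479),(0,479)])
# lean from the hinge: screen points in the plane square to the hinge
y=np.radians(6); r=(X[:,0]-.520)*np.cos(y)+(X[:,1]-.2146)*np.sin(y); h=X[:,2]-.035
for lo,hi in((.04,.06),(.06,.08),(.08,.1)):
    k=(h>lo)&(h<hi)
    if k.sum()>20: rr,hh=r[k].mean(),h[k].mean(); print(np.degrees(np.arctan2(rr,hh)+np.arcsin(.006/np.hypot(rr,hh))).round(2))
S=P[320:385,170:268].reshape(-1,3); S=S[(S[:,2]>.008)&(S[:,2]<.02)]
v=np.linalg.svd(S-S.mean(0),full_matrices=False)[2][2]; print("stand normal",(v*np.sign(v[2])).round(4),S[:,2].mean())
E
python3 m3.py scene2.npy
```

```text
N 4190 c [0.5359 0.2178 0.089 ] n [ 0.913  0.095 -0.397] lean 23.38 yaw 5.95 rms 0.0011784288009388964
along h [0.0692 0.2403] z [0.0491 0.1331]
22.69
22.78
23.07
stand normal [-0.0097 -0.0037  0.9999] 0.013611965872570674
```

```bash
python3 - <<'E'
from h import *
s=snapshot("wrist"); a=cv2.resize(s["color"][...,::-1],(400,300))
b=cv2.resize(cv2.imread("pics/scene2.png")[220:320,115:248],(400,300),interpolation=cv2.INTER_CUBIC)
cv2.imwrite("pics/c.png",np.hstack([a,b])); o=observe(); print(o["force"],o["moment"],o["opening"],o["grasp_force"],o["tool_pos"])
P=np.load("scene2.npy")
for v in range(255,285,3): print(v,P[v,178:200:3].round(3)[:, [0,2]].tolist())
E
```

```text
[-0.52042514 -0.15457072  0.49980839] [-0.00808598 -0.00949245 -0.02729509] -0.000163367743598018 0.0 [0.55144383 0.21758272 0.11600668]
255 [[0.534, 0.2], [0.544, 0.187], [0.508, 0.217], [0.495, 0.226], [0.492, 0.226], [0.488, 0.226], [0.49, 0.222], [0.499, 0.211]]
258 [[0.534, 0.194], [0.534, 0.191], [0.508, 0.211], [0.502, 0.214], [0.491, 0.221], [0.493, 0.216], [0.503, 0.205], [0.67, 0.048]]
261 [[0.535, 0.188], [0.523, 0.196], [0.511, 0.203], [0.505, 0.206], [0.5, 0.208], [0.521, 0.186], [0.565, 0.142], [0.563, 0.14]]
264 [[0.536, 0.181], [0.523, 0.19], [0.516, 0.194], [0.507, 0.199], [0.669, 0.046], [0.563, 0.141], [0.563, 0.137], [0.559, 0.138]]
267 [[0.543, 0.169], [0.539, 0.17], [0.519, 0.185], [0.539, 0.164], [0.538, 0.162], [0.56, 0.138], [0.559, 0.135], [0.558, 0.133]]
270 [[0.543, 0.163], [0.542, 0.162], [0.536, 0.164], [0.54, 0.157], [0.538, 0.156], [0.557, 0.135], [0.557, 0.131], [0.554, 0.131]]
273 [[0.548, 0.154], [0.543, 0.155], [0.535, 0.159], [0.541, 0.15], [0.539, 0.149], [0.555, 0.13], [0.555, 0.127], [0.553, 0.125]]
276 [[0.549, 0.146], [0.543, 0.149], [0.538, 0.151], [0.536, 0.149], [0.542, 0.14], [0.555, 0.125], [0.553, 0.123], [0.552, 0.121]]
279 [[0.553, 0.137], [0.544, 0.142], [0.544, 0.139], [0.551, 0.129], [0.552, 0.125], [0.553, 0.12], [0.551, 0.118], [0.548, 0.118]]
282 [[0.553, 0.13], [0.551, 0.129], [0.551, 0.126], [0.552, 0.122], [0.549, 0.121], [0.55, 0.117], [0.547, 0.116], [0.548, 0.112]]
```

View pics/c.png

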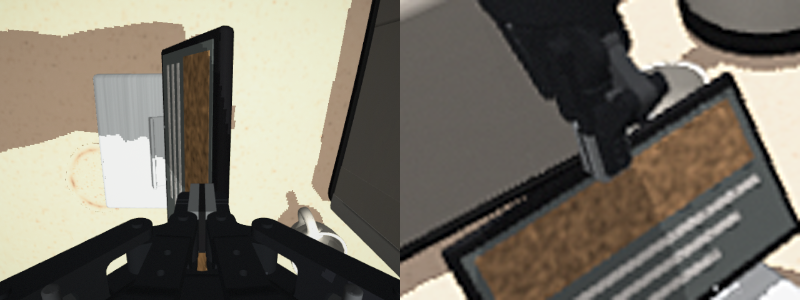

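{"name": "play_rows", "arguments": {"rows": [[[0, 0, 0], [0, 0.3, 0], 0], [[0, 0, 0], [0, 0.6, 0], 0], [[0, 0, 0], [0, 0.9, 0], 0], [[0, 0, 0], [0, 1.1, 0], 0], [[0, 0, 0], [0, 1.1, 0], 0], [[0, 0, 0], [0, 1.1, 0], 0]]}}

```text
time: 4.58
tool_pos: [0.5621, 0.2187, 0.1157]
eef_rot: [3.141, 0.0, 1.676]
force: [-1.8, -1.0, -1.2]
opening: -0.0001
grasp_force: 0.7
```

```bash
python3 - <<'E'
from h import *
s=snapshot("scene"); save(s,"scene3"); np.save("scene3.npy",cloud(s))
E
python3 m3.py scene3.npy
```

```text
N 4162 c [0.5394 0.217  0.0852] n [ 0.877  0.092 -0.472] lean 28.15 yaw 5.98 rms 0.0012084038917462808
along h [0.0671 0.2392] z [0.0479 0.1267]
27.76
27.75
27.91
stand normal [-0.0096 -0.0038  0.9999] 0.013585422326331703
```

{"name": "play_rows", "arguments": {"rows": [[[0, 0, 0], [0, 0.2, 0], 0], [[0, 0, 0], [0, 0.4, 0], 0], [[0, 0, 0], [0, 0.4, 0], 0], [[0, 0, 0], [0, 0.4, 0], 0], [[0, 0, 0], [0, -1, 0], 0], [[0, 0, 0], [0, -4, 0], 0], [[0, 0, 0], [0, -7, 0], 0], [[0, 0, 0], [0, -9, -4], 0], [[0, 0, 0], [0, -10, -8], 0], [[0, 0, 0], [0, -14, -12], 0], [[0, 0, 0], [0, -14, -12], 0], [[0, 0, 0], [0, -14, -12], 0], [[0, 0, 0], [0, -14, -12], 0]]}}

```text
time: 5.72
tool_pos: [0.4233, 0.2042, 0.2368]
eef_rot: [3.137, -0.001, 1.676]
force: [0.1, -0.4, -0.6]
opening: 0.0001
grasp_force: 0.0
```

```bash
python3 - <<'E'
from h import *
s=snapshot("scene"); save(s,"scene4"); np.save("scene4.npy",cloud(s))
E
python3 m3.py scene4.npy
```

```text
N 4093 c [0.5401 0.2177 0.0836] n [ 0.862  0.091 -0.498] lean 29.86 yaw 5.99 rms 0.0012399742804827492
along h [0.067  0.2389] z [0.0476 0.1245]
29.29
29.38
29.54
stand normal [-0.0091 -0.0038  1.    ] 0.013590022360792925
```

View pics/scene4.png

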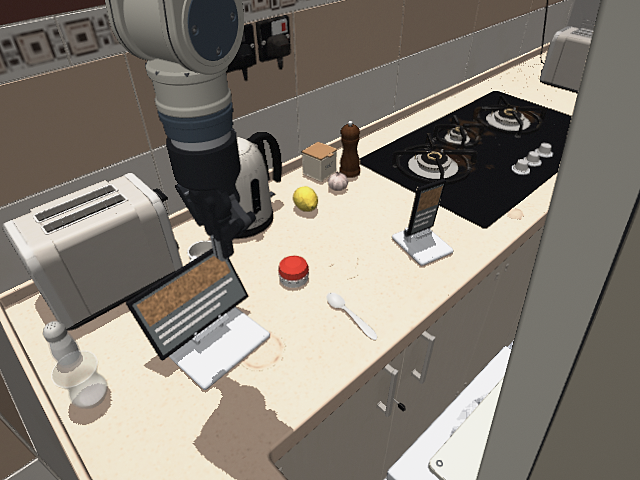

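The tablet, corners (131,297), (226,247), (248,297) and (163,357), stands free at about 29.3–30.4°. The phone at (425,210) is untouched and the arm is clear.

```bash
python3 -c "
from station import *
print(hand_in())"
```

```text
the job is handed in; nothing more can be done
None
```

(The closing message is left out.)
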